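Unplug the charger, then open the safety-capped cleaner bottle

TASK

Get ready to clean the laptop: pull the tall rectangular charger straight up out of the power strip (leave the low round adapter plugged in) and set it down gently in the shallow wooden tray. Then press down the push-and-turn safety cap of the cleaner bottle that stands in the desk holder, twist it counter-clockwise until it is free and lift it straight off, without pushing the other things on the desk about. Finish while still holding the cap upright in the gripper, at rest about 5 cm above the bottle: do not put it down or let go.

Things in the scene. Friction and masses are not known exactly. Their poses are not given: they have to be found in the camera images.
- strip: white power strip fixed to the desk, 220 (its x) x 62 (its y) x 36 mm high; origin: centre of its underside. Two sockets in its top, 50 mm before and behind the centre along its x: one holds the charger, the other the low round adapter (42 mm across, 26 mm high, fixed there); which is which varies
- charger_center (a point): centre (half-way up) of the charger's brick: upright white box 30 (its x, along the strip) x 44 (its y, across the strip) x 52 mm high, on the strip's top (36 to 88 mm above the desk). Below the brick a boss 22 x 30 mm reaches 17 mm down into the socket, so the charger's lowest end is 43 mm below this point
- tray: shallow open wooden tray fixed to the desk, 170 (its x) x 130 (its y) x 22 mm high, walls and floor 4 mm thick; origin at the centre of its underside, z up
- bottle: white round cleaner bottle, 76 mm across, standing in a grey holder fixed to the desk (foot 104 mm across); origin on the bottle's axis at desk height, z up; shoulder at 82 to 102 mm, neck 38 mm across with its mouth at 126 mm. Neither bottle nor holder can move or turn
- cap_center (a point): centre (half-way up) of the ribbed white safety cap on the bottle: round, 46 mm across, 34 mm high (17 mm above and below this point), 45 g; 136 mm above the desk at the start; z up. x axis: along the cross bar under the cap, which sits in the neck (5 mm below the rim); the cap is free when x is parallel, within 10 degrees either way round, to the bottle's x axis
- lotion: bystander: slim white lotion bottle with a plain cap, 38 mm across, 98 mm high, loose near the cleaner bottle; origin at the centre of its underside
- phone: bystander: phone lying flat, 150 x 72 x 10 mm; origin at the centre of its underside
- mug: bystander: white mug, 78 mm across, 88 mm high; origin at the centre of its underside
- mouse: bystander: round black computer mouse, 62 mm across, 33 mm high; origin at the centre of its underside
- jar: bystander: glass jar, 56 mm across, 60 mm high; origin at the centre of its underside
- eraser: bystander: white eraser, 50 x 24 x 14 mm, beside the strip; origin at the centre of its underside
- stapler: bystander: black stapler, 120 x 34 x 36 mm; origin at the centre of its underside
- charger: the charger as a whole, about 140 g; axes as charger_center, origin at the centre of the brick's underside (26 mm below that point). A sprung detent holds it: pulling straight up takes about 10 to 16 N over the first few mm, then it is free. It can stand upright on its boss or lie on its side
- cap: the cap as a whole; origin at its lower rim, 17 mm below cap_center. Locked at first: push it down against a spring (9 N, growing to 15 N) at least 4 mm, best all 7 mm to the hard stop, and held down turn it counter-clockwise seen from above by 75 degrees (65 to 80; a stop ends the turn, there it may slip in the grip). Then it lifts off; the spring raises it 4 mm by itself
Mind the look-alikes: they are no part of the job. Leave any pink or red look-alike of the bottle alone.

How it is judged:
On the way, in this order (a step that is already met when the one before it is completed fails the run):
1. the charger is pulled out of the strip and up, in the gripper (z of charger_center in the frame of strip above 0.085 m and contact force between the fingers and charger above 0.5 N), for 0.1 s.
2. the charger is brought low into the tray (centre less than 80 mm above the desk) while still gripped (x of charger_center in the frame of tray between -0.085 and 0.085 m and y of charger_center in the frame of tray between -0.065 and 0.065 m and height (world z) of charger_center below 0.08 m and contact force between the fingers and charger above 0.3 N), for 0.02 s.
3. the charger rests in the tray, let go (x of charger_center in the frame of tray between -0.085 and 0.085 m and y of charger_center in the frame of tray between -0.065 and 0.065 m and height (world z) of charger_center below 0.06 m and contact force between the fingers and charger below 0.05 N and contact force between charger and tray above 0.3 N and linear speed of charger below 0.03 m/s), for 0.2 s.
4. the cap is pressed down at least 3.5 mm (z of cap_center in the frame of bottle below 0.1325 m), for 0.05 s.
5. the cap is twisted to its free angle on the bottle (angle between the x axis of cap_center and the x axis of bottle, either way round below 0.35 rad and z of cap_center in the frame of bottle below 0.15 m), for 0.02 s.
At the end, for the whole second after the job is handed in: Charger at rest in the tray (centre inside its outline, below 60 mm, borne by the tray, not touched by the robot); cap held at rest by the fingers, touching nothing of the bottle, its centre 30 to 114 mm above where it sat, within 40 mm of the bottle's axis sideways, tilted less than 0.35 rad (all of step 3 and contact force between the arm and charger below 0.05 N and z of cap_center in the frame of bottle between 0.166 and 0.25 m and horizontal distance between cap_center and bottle below 0.04 m and angle between cap_center's own z axis and vertical below 0.35 rad and linear speed of cap below 0.03 m/s and contact force between the fingers and cap above 1 N and contact force between cap and bottle below 0.05 N); the arm keeps its last pose, push and grip.
It fails at once if a bystander is pushed more than 30 mm (distance of any of lotion, phone, mug, mouse, jar, eraser, stapler from where it was at the start of the episode above 0.03 m).
It also fails if it takes over 51 s, if anything falls off the work surface, if the arm or the gripper's body presses on something with over 40 N, if the wrist force passes 120 N, or if a joint passes its speed limit or range.

ROBOT

A 7-joint arm with a two-finger parallel gripper is mounted at the origin on the work surface. World frame = base frame: x ahead of the robot, y to its left, z up, the work surface at z = 0. Lengths are in m, angles in rad, forces in N, time in s.
With the tool pointing down it reaches from about 0.4 to 0.9 m from the base axis. Payload 5.5 kg.
Tool frame: the origin (TCP) lies on the centre line of the jaws, within the pads' length; the fingertips stand 14 mm ahead of it and the grasp point (between the pads) lies 5 mm behind it; y points along the fingers, z is the direction in which the jaws open and shut, and the axes are right-handed (so a half turn about y gives the same grasp; the last joint's range is limited). The gripper opens to 92 mm and grips with 3 to 60 N. Pads are 19 mm wide; open, the fingers measure 130 mm over their backs; the gripper's body (75 mm by 190 mm) begins 47 mm behind the grasp point.
Start: joints at [1.496, 0.501, -0.427, 1.55, 0.221, 1.138, -0.21], TCP at [0.215, -0.613, 0.214] pointing down, gripper open.
Joint ranges: [-2.88, 2.88], [-0.31, 2.03], [-1.54, 1.56], [0.2, 2.42], [-1.41, 4.55], [0.19, 2.02], [-2.57, 2.57]. Speed limits (rad/s): [2.57, 2.57, 3.14, 3.14, 3.14, 3.14, 3.14].

INTERFACE

Orientations are given as a rotation vector (axis times angle).
In Python, from station import arm, snapshot, camera_info gives the robot as it stands.
- The arm moves only by the tool drive_tool, never from a script. Its argument "steps" is one flat list of numbers, 7 for each row, row after row: the shift along the tool's x, y, z in units of 0.04 m (1.0 is 0.04 m), then the turn, a rotation vector about the tool's x, y, z in units of 6 degrees (1.0 is 6 degrees), then the opening, from -1 (shut) to 1 (fully open). A call has exactly 8 rows; each row shifts and turns the commanded pose from where the row before left it, along the tool's axes as they then stand; what a row does not reach is not made up. A row lasts 1/10 s, in which the tool goes at most 50 mm and 8.59 degrees, less where a joint would pass 70% of its speed; a pose out of reach is approached as far as the arm can. A call with a number of a shift or a turn outside -1 to 1 is refused whole. A call with a gripper value outside its range is refused whole. The fingers move at their own pace and stop on an object; the grip force is fixed at half the most. Time passes only in rows, so rows that do not move let the fingers close, or fill a call up. It gives the time, the measured TCP pose, the force and the opening at its end, in the units of the state.
- arm.sense(): the state, without advancing time (a new reading comes with each control period).
- snapshot(name): name is "side" or "top"; returns the picture (480x640x3 uint8, blue, green, red); there is no depth.
- camera_info(name): a dict with "fx", "fy", "cx", "cy" (pixels), "R" (3x3) and "t" (3): a world point X has camera coordinates R X + t. Camera axes: x right, y down, z forward; pixel columns grow to the right and rows downward; lengths in m; the calibration is good to about 2 mm. A picture is of the moment at which its call begins. camera_info takes no time and is no camera call.
- arm.job_done(): hands the job in, once; it reports no verdict.
The state is a dict: "time": time; "joint_positions": joint angles; "qvel": joint speeds; "joint_efforts": joint torques, N m; "tcp_pos": TCP position; "eef_rot": TCP orientation; "wrist_force": force on the tool from outside, world axes, zero at the start; "wrist_torque": the same for the moment, N m; "finger_gap": finger opening in m.
Only numpy, scipy, OpenCV 4.12 (cv2) and the standard library are available. Lean on these libraries where they do the work, as an engineer would, in place of code of your own. Each camera call takes 0.05 s, during which the arm holds its last target.

## Working session

There is one attempt and no reset: what is moved stays moved. The work goes in short steps, Python scripts to look and compute and a tool call to move; the robot and the scene stay as the last step left them, time stands still between calls to the robot, and variables do not carry over. Pictures are saved under pics/ and viewed, and the job is handed in when it is done.

Besides the shell and the picture viewer there is one more tool, called after ">>>" in YAML: its name, and indented under it one key for each argument. drive_tool: Moves the arm, as the interface text tells. Shifts and turns lie within -1 to 1; 1 stands for 0.04 m of shift or 6 degrees of turn. Its arguments: {"type":"object","properties":{"steps":{"type":"array"}},"required":["steps"]}

```bash
ls; mkdir -p pics
python3 - <<'E'
from station import arm, snapshot, camera_info
import cv2, json
for n in ("side","top"):
    im=snapshot(n); cv2.imwrite(f"pics/{n}0.png",im)
    c=camera_info(n); print(n,c)
s=arm.sense(); print(s)
E
```

```text
pics
side {'fx': 543.6930691919998, 'fy': 543.6930691919998, 'cx': 319.9230617565318, 'cy': 242.99566088715176, 'R': array([[-0.8792687 , -0.47580237, -0.02233061],
       [-0.2619592 ,  0.52218351, -0.81160443],
       [ 0.39782399, -0.70776866, -0.58378043]]), 't': array([0.45132291, 0.26693922, 0.83973032])}
top {'fx': 614.5626275543036, 'fy': 614.5626275543036, 'cx': 321.8693089368584, 'cy': 228.87210773217657, 'R': array([[ 0.01493007, -0.99976608,  0.01564838],
       [-0.99551057, -0.01632579, -0.09323178],
       [ 0.09346544, -0.01418618, -0.99552145]]), 't': array([-0.06283569,  0.55798646,  1.48504089])}
{'time': 0.1, 'joint_positions': array([ 1.49621384,  0.50177526, -0.42678191,  1.55132714,  0.2207772 ,
        1.13831735, -0.21034641]), 'qvel': array([ 0.00179002, -0.00253121, -0.00087419, -0.00189886,  0.00094965,
        0.00014441, -0.0001368 ]), 'joint_efforts': array([-1.09983142e-02, -5.67869282e+01, -5.83857402e+00, -2.79913938e+01,
       -6.90146489e-02,  2.41740863e-02,  3.26011798e-05]), 'tcp_pos': array([ 0.21514503, -0.61266661,  0.21287418]), 'eef_rot': array([-0.34776181,  2.04013108, -2.03647751]), 'wrist_force': array([-0.06859132, -0.67860918, -1.01144524]), 'wrist_torque': array([ 0.00062375, -0.02222844,  0.01210022]), 'finger_gap': 0.09197066707329991}
```

View pics/side0.png

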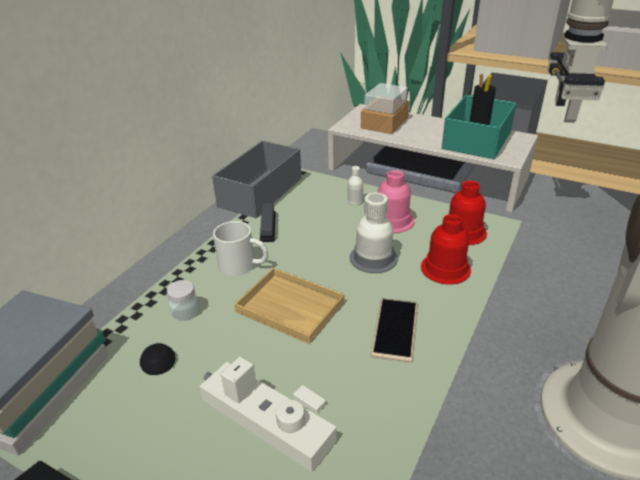

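View pics/top0.png

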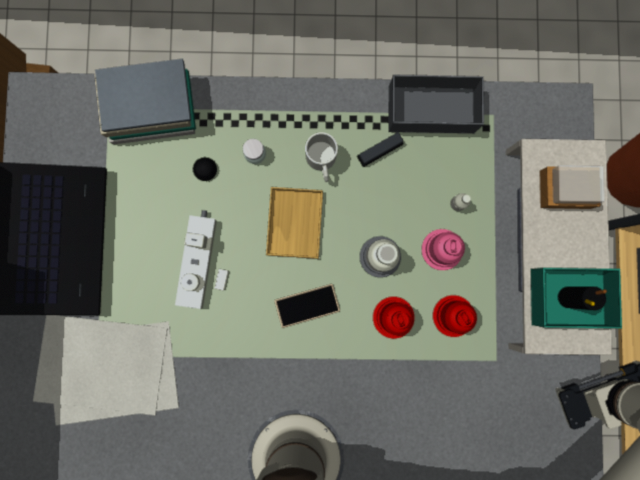

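The top view shows:
- Charger: the tall box on the strip at about (195,240). The round adapter at (191,283) is to be left plugged in.
- Tray at (296,223).
- White bottle in its grey holder at (382,255). Its look-alikes are pink (444,249), red (394,317), red (455,316) and the slim lotion bottle (461,202).

In the side view the charger is at (238,378) and the white bottle's cap at (376,207). I'll check this in close crops.

Run:
```python
import cv2, numpy as np
t=cv2.imread("pics/top0.png"); s=cv2.imread("pics/side0.png")
def crop(im,x,y,w,h,k): return cv2.resize(im[y:y+h,x:x+w],None,fx=k,fy=k,interpolation=cv2.INTER_CUBIC)
a=crop(t,165,200,80,120,5); b=crop(t,350,230,66,50,6)
c=crop(s,190,345,160,125,5)
d=crop(s,335,180,80,100,6)
cv2.imwrite("pics/c_strip_top.png",a);cv2.imwrite("pics/c_bot_top.png",b);cv2.imwrite("pics/c_strip_side.png",c)
cv2.imwrite("pics/c_bot_side.png",d)
def stack(x,y):
    h=max(x.shape[0],y.shape[0]); f=lambda z:cv2.copyMakeBorder(z,0,h-z.shape[0],0,0,cv2.BORDER_CONSTANT)
    return np.hstack([f(x),f(y)])
cv2.imwrite("pics/c1.png",stack(a,b)[:600,:800]);
```

```text
(no output)
```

View pics/c1.png

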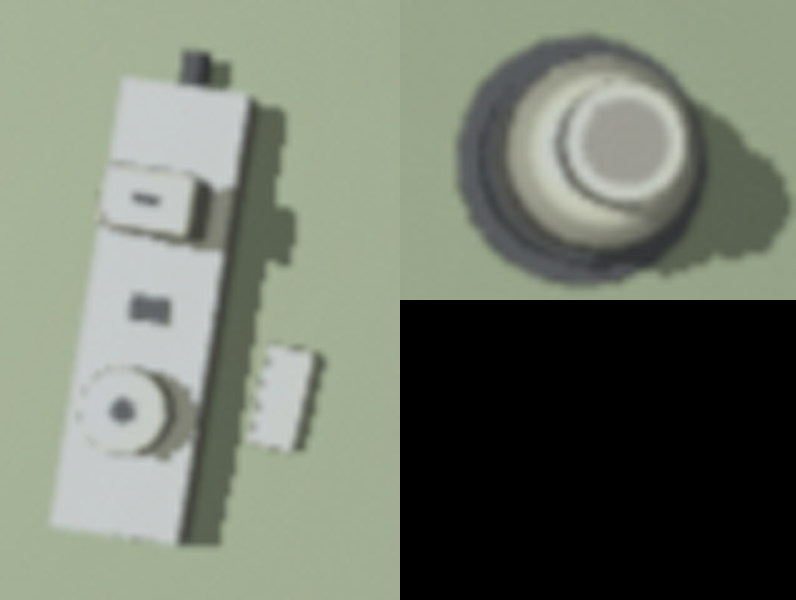

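View pics/c_strip_side.png

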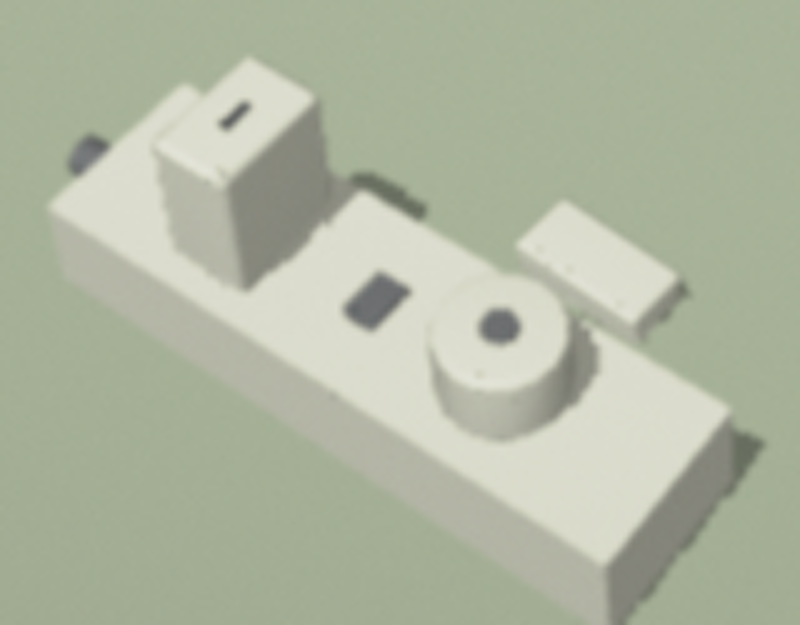

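View pics/c_bot_side.png

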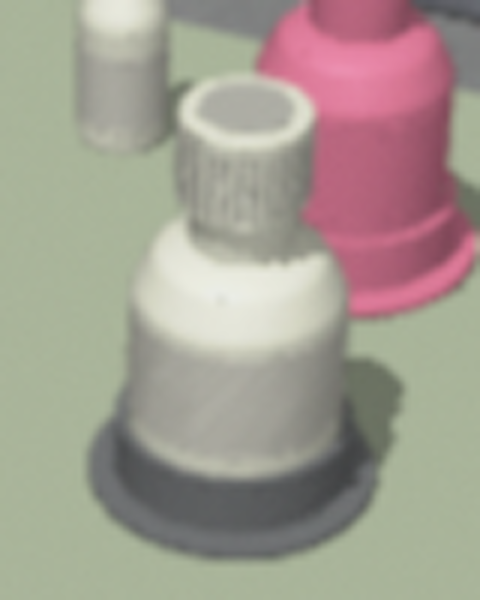

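The crops confirm the choice. The charger's top face is centred at about top (194,240) and side (237,368), with the round adapter at the strip's other socket. The white capped bottle has its cap top at top (388,254) and side (376,198). Next I'll work out positions.

```bash
cat > h.py <<'E'
import numpy as np, cv2
from station import camera_info
from scipy.spatial.transform import Rotation as Ro
C={n:camera_info(n) for n in("side","top")}
def ray(n,u,v):
    c=C[n]; R=c["R"]; o=-R.T@c["t"]; d=R.T@np.array([(u-c["cx"])/c["fx"],(v-c["cy"])/c["fy"],1.]); return o,d/np.linalg.norm(d)
def onz(n,u,v,z):
    o,d=ray(n,u,v); return o+d*(z-o[2])/d[2]
def tri(a,b):
    (o1,d1),(o2,d2)=ray("top",*a),ray("side",*b)
    A=np.c_[d1,-d2]; s=np.linalg.lstsq(A,o2-o1,rcond=None)[0]
    p,q=o1+s[0]*d1,o2+s[1]*d2; return (p+q)/2,np.linalg.norm(p-q)
def proj(n,X):
    c=C[n]; p=c["R"]@np.asarray(X)+c["t"]; return p[0]/p[2]*c["fx"]+c["cx"],p[1]/p[2]*c["fy"]+c["cy"]
E
python3 - <<'E'
from h import *
np.set_printoptions(precision=4,suppress=True)
u=lambda x,y,k,ox,oy:((x+.5)/k-.5+ox,(y+.5)/k-.5+oy)
top=[u(x,y,5,165,200) for x,y in[(120,78),(248,95),(182,543),(52,523)]]
P=[onz("top",*p,.036) for p in top]; P=np.array(P); c=P.mean(0); print("strip",c, P)
d=(P[0]+P[1]-P[2]-P[3]); print("yaw strip",np.degrees(np.arctan2(d[1],d[0])), np.linalg.norm(P[0]-P[3]),np.linalg.norm(P[0]-P[1]))
d/=np.linalg.norm(d); print("socket",c+.05*d)
a=u(145,199,5,165,200); b=u(235,116,5,190,345)
print("charger",onz("top",*a,.088),onz("side",*b,.088),tri(a,b))
a=u(227,142,6,350,230); b=u(246,108,6,335,180)
print("cap",onz("top",*a,.153),onz("side",*b,.153),tri(a,b))
# tray, other by masks
t=cv2.imread("pics/top0.png");hsv=cv2.cvtColor(t,cv2.COLOR_BGR2HSV)
m=cv2.inRange(hsv,(8,90,60),(25,255,255)); m[:, :255]=0;m[:,335:]=0;m[:175]=0;m[270:]=0
k=max(cv2.findContours(m,0,2)[0],key=cv2.contourArea); r=cv2.minAreaRect(k); print(r)
q=np.array([onz("top",*p,.022) for p in cv2.boxPoints(r)]); print("tray",q.mean(0),q)
s=cv2.imread("pics/side0.png");hs=cv2.cvtColor(s,cv2.COLOR_BGR2HSV)
m=cv2.inRange(hs,(8,90,60),(25,255,255));m[:, :225]=0;m[:,355:]=0;m[:260]=0;m[345:]=0
k=max(cv2.findContours(m,0,2)[0],key=cv2.contourArea);x=k[:,0];
for p in (x[x[:,0].argmin()],x[x[:,1].argmin()],x[x[:,0].argmax()],x[x[:,1].argmax()]): print(p,onz("side",*p,.022))
print("lotion",onz("top",461,202,.09),"phone",onz("top",308,305,.01),"eraser",onz("top",222,279,.014),"pink",onz("top",449,245,.15),"red",onz("top",398,318,.14))
from station import arm; e=arm.sense(); print(Ro.from_rotvec(e["eef_rot"]).as_matrix())
E
```

```text
strip [0.4742 0.2531 0.036 ] [[0.5862 0.2719 0.036 ]
 [0.5789 0.2093 0.036 ]
 [0.3614 0.2342 0.036 ]
 [0.3701 0.2969 0.036 ]]
yaw strip -6.576182612688748 0.21755588850081417 0.06300211223282368
socket [0.5238 0.2473 0.036 ]
charger [0.5234 0.2476 0.088 ] [0.5203 0.2472 0.088 ] (array([0.5223, 0.247 , 0.0868]), np.float64(0.002774135669385423))
cap [ 0.4944 -0.2005  0.153 ] [ 0.4914 -0.2009  0.153 ] (array([ 0.4931, -0.2011,  0.1525]), np.float64(0.002908229876120881))
((294.259765625, 222.4834442138672), (52.73680114746094, 68.56128692626953), 3.945185899734497)
tray [0.5745 0.0142 0.022 ] [[ 0.493   0.083   0.022 ]
 [ 0.6628  0.0753  0.022 ]
 [ 0.656  -0.0553  0.022 ]
 [ 0.4861 -0.0463  0.022 ]]
[235 303] [0.6579 0.0723 0.022 ]
[273 268] [ 0.6508 -0.0516  0.022 ]
[343 302] [ 0.4757 -0.0237  0.022 ]
[307 342] [0.4854 0.098  0.022 ]
lotion [ 0.6224 -0.3825  0.09  ] phone [ 0.372 -0.023  0.01 ] eraser [0.4325 0.1891 0.014 ] pink [ 0.5154 -0.3401  0.15  ] red [ 0.3498 -0.2266  0.14  ]
[[-0.9435 -0.0005  0.3314]
 [-0.3314  0.0017 -0.9435]
 [-0.0001 -1.     -0.0018]]
```

>>> drive_tool:
  steps: [-0.77,-0.27,-0.44,0,0,0,1,-0.77,-0.27,-0.44,0,0,0,1,-0.77,-0.27,-0.44,0,0,0,1,-0.77,-0.27,-0.44,0,0,0,1,-0.77,-0.27,-0.44,0,0,0,1,-0.77,-0.27,-0.44,0,0,0,1,-0.77,-0.27,-0.44,0,0,0,1,-0.77,-0.27,-0.44,0,0,0,1]

```text
time: 0.9
tcp_pos: [0.4018, -0.3974, 0.3003]
eef_rot: [-0.348, 2.039, -2.038]
wrist_force: [0.3, 0.4, -0.4]
finger_gap: 0.092
```

```bash
cat >> h.py <<'E'
def plan(pos,jaw_deg,n=8,cmd=None):
    "units per row: world target + jaw yaw; shift in axes at row start, then turn"
    from station import arm
    s=arm.sense(); R=Ro.from_rotvec(s["eef_rot"]).as_matrix()
    p0=s["tcp_pos"] if cmd is None else np.array(cmd[0]); 
    cur=np.degrees(np.arctan2(R[1,2],R[0,2])) if cmd is None else cmd[1]
    dy=(jaw_deg-cur+90)%180-90; D=(np.array(pos)-p0)/n; out=[]
    print("from",p0.round(4),"jaw",round(cur,2),"turn",round(dy,2),"tilt",R[:,1].round(4), "j7",s["joint_positions"].round(2))
    for i in range(n):
        a=np.radians(cur+dy*i/n); x=np.array([-np.cos(np.pi/2+a)*-1,0,0])
        z=np.array([np.cos(a),np.sin(a),0]); x=np.cross([0,0,-1],z)
        out.append([round(x@D/.04,3),round(-D[2]/.04,3),round(z@D/.04,3),round(-dy/n/6,3)])
    for o in out: print(o)
E
python3 -c "
from h import *
plan((.51,0,.30),-40)"
```

```text
from [ 0.4018 -0.3974  0.3003] jaw -70.65 turn 30.65 tilt [-5.e-04  4.e-04 -1.e+00] j7 [ 1.19  0.29 -0.56  1.66  0.16  1.24 -0.64]
[np.float64(-0.731), np.float64(0.001), np.float64(-1.059), np.float64(-0.638)]
[np.float64(-0.8), np.float64(0.001), np.float64(-1.008), np.float64(-0.638)]
[np.float64(-0.865), np.float64(0.001), np.float64(-0.953), np.float64(-0.638)]
[np.float64(-0.927), np.float64(0.001), np.float64(-0.893), np.float64(-0.638)]
[np.float64(-0.985), np.float64(0.001), np.float64(-0.829), np.float64(-0.638)]
[np.float64(-1.038), np.float64(0.001), np.float64(-0.761), np.float64(-0.638)]
[np.float64(-1.086), np.float64(0.001), np.float64(-0.69), np.float64(-0.638)]
[np.float64(-1.13), np.float64(0.001), np.float64(-0.616), np.float64(-0.638)]
```

>>> drive_tool:
  steps: [-0.6,0,-0.85,0,-0.64,0,1,-0.65,0,-0.8,0,-0.64,0,1,-0.7,0,-0.76,0,-0.64,0,1,-0.74,0,-0.71,0,-0.64,0,1,-0.79,0,-0.66,0,-0.64,0,1,-0.83,0,-0.6,0,-0.64,0,1,-0.87,0,-0.55,0,-0.64,0,1,-0.9,0,-0.5,0,-0.64,0,1]

```text
time: 1.7
tcp_pos: [0.489, -0.0795, 0.3001]
eef_rot: [-0.797, 1.699, -1.7]
wrist_force: [0.0, -0.2, -0.5]
finger_gap: 0.0914
```

```bash
python3 -c "
from h import *
plan((.5225,.2473,.23),-6.6,12)"
```

```text
from [ 0.489  -0.0795  0.3001] jaw -39.78 turn 33.18 tilt [-2.e-04 -4.e-04 -1.e+00] j7 [ 0.86  0.18 -0.84  1.81  0.15  1.21 -0.72]
[np.float64(-0.568), np.float64(0.146), np.float64(-0.382), np.float64(-0.461)]
[np.float64(-0.586), np.float64(0.146), np.float64(-0.354), np.float64(-0.461)]
[np.float64(-0.602), np.float64(0.146), np.float64(-0.326), np.float64(-0.461)]
[np.float64(-0.617), np.float64(0.146), np.float64(-0.296), np.float64(-0.461)]
[np.float64(-0.631), np.float64(0.146), np.float64(-0.266), np.float64(-0.461)]
[np.float64(-0.643), np.float64(0.146), np.float64(-0.235), np.float64(-0.461)]
[np.float64(-0.653), np.float64(0.146), np.float64(-0.204), np.float64(-0.461)]
[np.float64(-0.662), np.float64(0.146), np.float64(-0.172), np.float64(-0.461)]
[np.float64(-0.67), np.float64(0.146), np.float64(-0.14), np.float64(-0.461)]
[np.float64(-0.676), np.float64(0.146), np.float64(-0.108), np.float64(-0.461)]
[np.float64(-0.68), np.float64(0.146), np.float64(-0.075), np.float64(-0.461)]
[np.float64(-0.683), np.float64(0.146), np.float64(-0.042), np.float64(-0.461)]
```

>>> drive_tool:
  steps: [-0.57,0.15,-0.38,0,-0.46,0,0.6,-0.59,0.15,-0.35,0,-0.46,0,0.6,-0.6,0.15,-0.33,0,-0.46,0,0.6,-0.62,0.15,-0.3,0,-0.46,0,0.6,-0.63,0.15,-0.27,0,-0.46,0,0.6,-0.64,0.15,-0.23,0,-0.46,0,0.6,-0.65,0.15,-0.2,0,-0.46,0,0.6,-0.66,0.15,-0.17,0,-0.46,0,0.6]

```text
time: 2.5
tcp_pos: [0.5121, 0.1375, 0.2517]
eef_rot: [-1.047, 1.434, -1.434]
wrist_force: [0.4, -0.1, -0.7]
finger_gap: 0.0737
```

```bash
python3 -c "
from h import *
plan((.5225,.2473,.17),-6.6,8)"
```

```text
from [0.5121 0.1375 0.2517] jaw -17.74 turn 11.14 tilt [-5.e-04 -3.e-04 -1.e+00] j7 [ 0.48  0.36 -0.97  1.8   0.32  1.16 -0.91]
[np.float64(-0.337), np.float64(0.255), np.float64(-0.074), np.float64(-0.232)]
[np.float64(-0.339), np.float64(0.255), np.float64(-0.065), np.float64(-0.232)]
[np.float64(-0.34), np.float64(0.255), np.float64(-0.057), np.float64(-0.232)]
[np.float64(-0.341), np.float64(0.255), np.float64(-0.049), np.float64(-0.232)]
[np.float64(-0.342), np.float64(0.255), np.float64(-0.04), np.float64(-0.232)]
[np.float64(-0.343), np.float64(0.255), np.float64(-0.032), np.float64(-0.232)]
[np.float64(-0.344), np.float64(0.255), np.float64(-0.024), np.float64(-0.232)]
[np.float64(-0.344), np.float64(0.255), np.float64(-0.015), np.float64(-0.232)]
```

>>> drive_tool:
  steps: [-0.34,0.25,-0.07,0,-0.23,0,0.5,-0.34,0.25,-0.07,0,-0.23,0,0.5,-0.34,0.25,-0.06,0,-0.23,0,0.5,-0.34,0.25,-0.05,0,-0.23,0,0.5,-0.34,0.25,-0.04,0,-0.23,0,0.5,-0.34,0.25,-0.03,0,-0.23,0,0.5,-0.35,0.25,-0.02,0,-0.23,0,0.5,-0.35,0.25,-0.02,0,-0.23,0,0.5]

```text
time: 3.3
tcp_pos: [0.5227, 0.2471, 0.1713]
eef_rot: [-1.152, 1.296, -1.296]
wrist_force: [-0.2, -0.5, -0.1]
finger_gap: 0.0689
```

Run:
```python
from h import *
from station import snapshot
plan((.5225,.2473,.060),-6.6,8)
a=snapshot("side")[260:480,150:400]; b=snapshot("top")[180:330,140:260]
a=cv2.resize(a,None,fx=2,fy=2,interpolation=2);b=cv2.resize(b,None,fx=2.4,fy=2.4,interpolation=2)
o=np.zeros((440,800,3),np.uint8);o[:440,:500]=a;o[:360,505:793]=b;cv2.imwrite("pics/ap1.png",o)
```

```text
from [0.5227 0.2471 0.1713] jaw -6.76 turn 0.16 tilt [-8.e-04 -4.e-04 -1.e+00] j7 [ 0.2   0.56 -0.93  1.76  0.5   1.08 -1.02]
[np.float64(-0.001), np.float64(0.348), np.float64(-0.001), np.float64(-0.003)]
[np.float64(-0.001), np.float64(0.348), np.float64(-0.001), np.float64(-0.003)]
[np.float64(-0.001), np.float64(0.348), np.float64(-0.001), np.float64(-0.003)]
[np.float64(-0.001), np.float64(0.348), np.float64(-0.001), np.float64(-0.003)]
[np.float64(-0.001), np.float64(0.348), np.float64(-0.001), np.float64(-0.003)]
[np.float64(-0.001), np.float64(0.348), np.float64(-0.001), np.float64(-0.003)]
[np.float64(-0.001), np.float64(0.348), np.float64(-0.001), np.float64(-0.003)]
[np.float64(-0.001), np.float64(0.348), np.float64(-0.001), np.float64(-0.003)]
```

View pics/ap1.png

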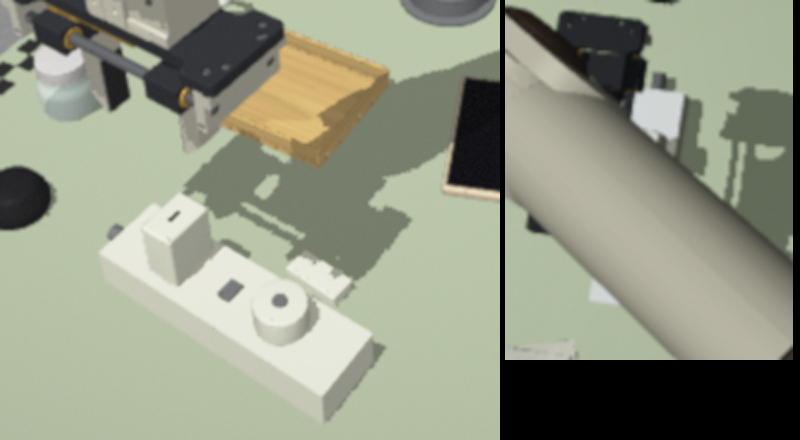

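The side view shows the fingers either side of and above the charger, which is at crop (178,238). The adapter at (280,312) is clear. I'll lower the gripper and then close it.

>>> drive_tool:
  steps: [0,0.34,0,0,0,0,0.5,0,0.34,0,0,0,0,0.5,0,0.34,0,0,0,0,0.5,0,0.34,0,0,0,0,0.5,0,0.34,0,0,0,0,0.5,0,0.34,0,0,0,0,0.5,0,0.34,0,0,0,0,0.5,0,0.34,0,0,0,0,0.5]

```text
time: 4.2
tcp_pos: [0.5229, 0.2469, 0.0623]
eef_rot: [-1.151, 1.296, -1.296]
wrist_force: [-0.4, -0.4, 0.1]
finger_gap: 0.0688
```

>>> drive_tool:
  steps: [0,0,0,0,0,0,-1,0,0,0,0,0,0,-1,0,0,0,0,0,0,-1,0,0,0,0,0,0,-1,0,0,0,0,0,0,-1,0,0,0,0,0,0,-1,0,0,0,0,0,0,-1,0,0,0,0,0,0,-1]

```text
time: 5.0
tcp_pos: [0.5232, 0.247, 0.0639]
eef_rot: [-1.15, 1.296, -1.296]
wrist_force: [-1.0, 0.3, 4.4]
finger_gap: 0.0296
```

Run:
```python
from h import *
from station import snapshot,arm
print(arm.sense()["wrist_force"],arm.sense()["finger_gap"])
a=snapshot("side")[260:480,150:400]
a=cv2.resize(a,None,fx=2.5,fy=2.5,interpolation=2);cv2.imwrite("pics/gr1.png",a)
```

```text
[-0.96892251  0.27529676  4.42550267] 0.029625200812760103
```

View pics/gr1.png

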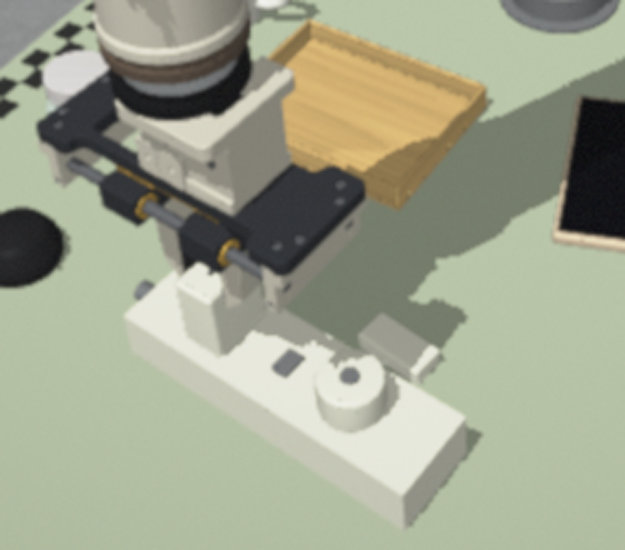

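The gap of 29.6 mm matches the 30 mm brick, and the fingers hold its middle. I'll pull straight up.

>>> drive_tool:
  steps: [0,-0.1,0,0,0,0,-1,0,-0.15,0,0,0,0,-1,0,-0.2,0,0,0,0,-1,0,-0.3,0,0,0,0,-1,0,-0.4,0,0,0,0,-1,0,-0.5,0,0,0,0,-1,0,-0.5,0,0,0,0,-1,0,-0.35,0,0,0,0,-1]

```text
time: 5.85
tcp_pos: [0.5233, 0.2475, 0.1662]
eef_rot: [-1.149, 1.295, -1.296]
wrist_force: [0.8, -0.2, -1.4]
finger_gap: 0.0298
```

Run:
```python
from h import *
from station import snapshot,arm
a=snapshot("side")[180:480,150:420]
a=cv2.resize(a,None,fx=2,fy=2,interpolation=2);cv2.imwrite("pics/lift1.png",a)
plan((.572,.017,.17),-6,8)
```

```text
from [0.5244 0.2482 0.168 ] jaw -6.78 turn 0.78 tilt [ 0.0047  0.0017 -1.    ] j7 [ 0.2   0.56 -0.92  1.77  0.51  1.07 -1.02]
[np.float64(0.7), np.float64(-0.006), np.float64(0.233), np.float64(-0.016)]
[np.float64(0.7), np.float64(-0.006), np.float64(0.232), np.float64(-0.016)]
[np.float64(0.701), np.float64(-0.006), np.float64(0.231), np.float64(-0.016)]
[np.float64(0.701), np.float64(-0.006), np.float64(0.229), np.float64(-0.016)]
[np.float64(0.701), np.float64(-0.006), np.float64(0.228), np.float64(-0.016)]
[np.float64(0.702), np.float64(-0.006), np.float64(0.227), np.float64(-0.016)]
[np.float64(0.702), np.float64(-0.006), np.float64(0.226), np.float64(-0.016)]
[np.float64(0.703), np.float64(-0.006), np.float64(0.225), np.float64(-0.016)]
```

View pics/lift1.png

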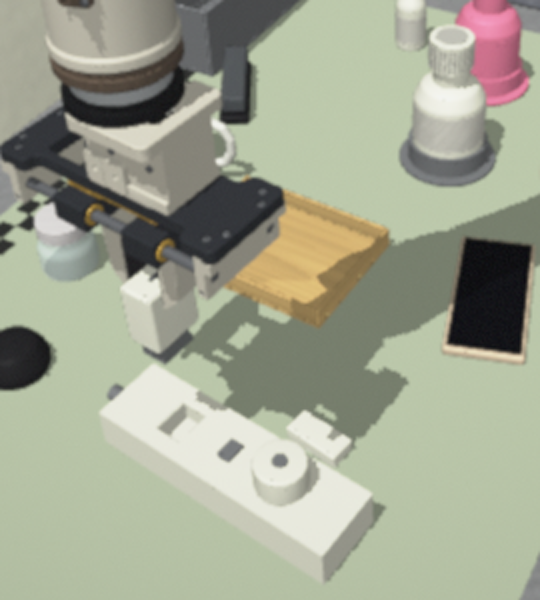

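The charger is out (crop (160,315)), its boss is visible and the socket is empty at (182,422). Next is the move over the tray.

>>> drive_tool:
  steps: [0.35,0,0.1,0,0,0,-1,0.8,0,0.25,0,0,0,-1,0.9,0,0.3,0,0,0,-1,0.9,0,0.3,0,0,0,-1,0.9,0,0.3,0,0,0,-1,0.9,0,0.3,0,-0.04,0,-1,0.6,0,0.2,0,-0.04,0,-1,0.3,0,0.08,0,-0.04,0,-1]

```text
time: 6.7
tcp_pos: [0.5685, 0.0086, 0.162]
eef_rot: [-1.158, 1.292, -1.291]
wrist_force: [-0.4, -0.3, -1.9]
finger_gap: 0.0299
```

Run:
```python
from h import *
from station import snapshot,arm
a=snapshot("side")[130:370,150:450]
a=cv2.resize(a,None,fx=2.5,fy=2.5,interpolation=2);cv2.imwrite("pics/tray1.png",a)
plan((.572,.017,.075),-6,8)
```

```text
from [0.5687 0.0079 0.162 ] jaw -6.42 turn 0.42 tilt [-0.0023 -0.0023 -1.    ] j7 [ 0.63  0.55 -0.91  1.79  0.5   1.05 -0.58]
[np.float64(-0.029), np.float64(0.272), np.float64(0.007), np.float64(-0.009)]
[np.float64(-0.029), np.float64(0.272), np.float64(0.007), np.float64(-0.009)]
[np.float64(-0.029), np.float64(0.272), np.float64(0.007), np.float64(-0.009)]
[np.float64(-0.029), np.float64(0.272), np.float64(0.007), np.float64(-0.009)]
[np.float64(-0.029), np.float64(0.272), np.float64(0.007), np.float64(-0.009)]
[np.float64(-0.029), np.float64(0.272), np.float64(0.007), np.float64(-0.009)]
[np.float64(-0.029), np.float64(0.272), np.float64(0.007), np.float64(-0.009)]
[np.float64(-0.029), np.float64(0.272), np.float64(0.007), np.float64(-0.009)]
```

View pics/tray1.png

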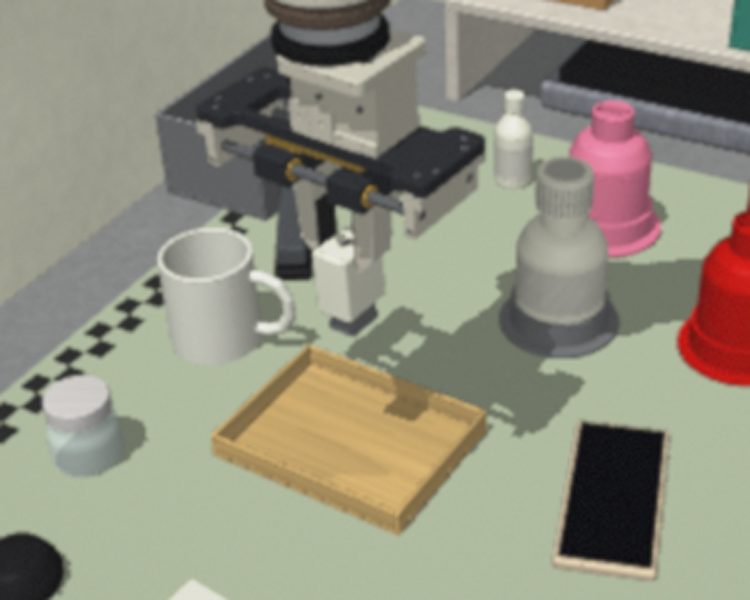

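The charger hangs above the tray, which is at crop (350,440). The mug handle at (275,305) stays behind it and the gripper body will be above the mug. Lowering now.

>>> drive_tool:
  steps: [-0.05,0.4,0,0,0,0,-1,-0.05,0.5,0,0,0,0,-1,-0.05,0.5,0,0,0,0,-1,-0.05,0.45,0,0,0,0,-1,-0.05,0.35,0,0,0,0,-1,0,0.2,0,0,0,0,-1,0,0.13,0,0,0,0,-1,0,0.1,0,0,0,0,-1]

```text
time: 7.55
tcp_pos: [0.5704, 0.024, 0.0581]
eef_rot: [-1.157, 1.287, -1.287]
wrist_force: [0.3, -0.6, -1.4]
finger_gap: 0.0297
```

>>> drive_tool:
  steps: [0,0.05,0,0,0,0,-1,0,0.03,0,0,0,0,-1,0,0.03,0,0,0,0,-1,0,0.03,0,0,0,0,-1,0,0,0,0,0,0,-1,0,0,0,0,0,0,-1,0,0,0,0,0,0,-1,0,0,0,0,0,0,-1]

```text
time: 8.35
tcp_pos: [0.5702, 0.0238, 0.0527]
eef_rot: [-1.157, 1.287, -1.287]
wrist_force: [-1.0, 0.5, -2.2]
finger_gap: 0.0294
```

Run:
```python
from h import *
from station import snapshot,arm
a=snapshot("side")[180:370,180:400]
a=cv2.resize(a,None,fx=3,fy=3,interpolation=2);cv2.imwrite("pics/tray2.png",a)
```

```text
(no output)
```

View pics/tray2.png

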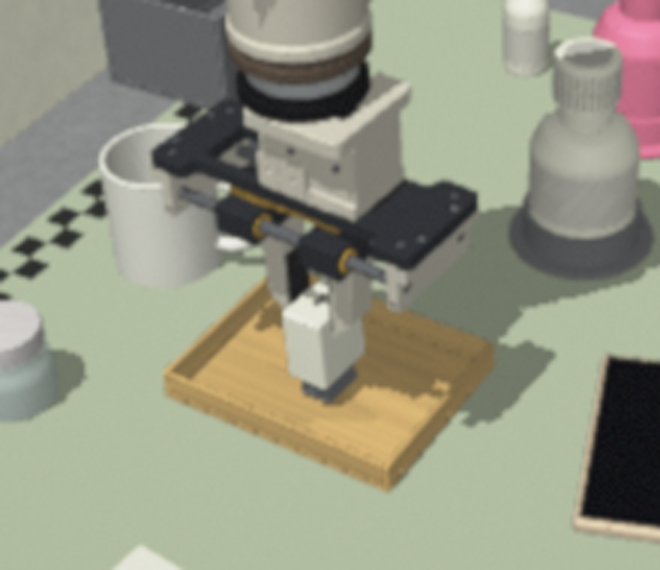

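The charger is just above the tray floor, with its boss at crop (330,390), and there is no contact yet.

>>> drive_tool:
  steps: [0,0.03,0,0,0,0,-1,0,0.03,0,0,0,0,-1,0,0.02,0,0,0,0,-1,0,0,0,0,0,0,-1,0,0,0,0,0,0,-1,0,0,0,0,0,0,-1,0,0,0,0,0,0,-1,0,0,0,0,0,0,-1]

```text
time: 9.2
tcp_pos: [0.5702, 0.0237, 0.0495]
eef_rot: [-1.157, 1.287, -1.287]
wrist_force: [0.5, -0.1, -2.3]
finger_gap: 0.0294
```

>>> drive_tool:
  steps: [0,0.03,0,0,0,0,-1,0,0,0,0,0,0,-1,0,0.03,0,0,0,0,-1,0,0,0,0,0,0,-1,0,0.02,0,0,0,0,-1,0,0,0,0,0,0,-1,0,0,0,0,0,0,-1,0,0,0,0,0,0,-1]

```text
time: 10.0
tcp_pos: [0.5706, 0.024, 0.0486]
eef_rot: [-1.157, 1.285, -1.288]
wrist_force: [-7.0, -0.9, 20.1]
finger_gap: 0.0296
```

Run:
```python
from h import *
from station import snapshot,arm
print(arm.sense()["wrist_force"],arm.sense()["wrist_torque"])
a=snapshot("side")[260:330,250:330]
a=cv2.resize(a,None,fx=8,fy=8,interpolation=2);cv2.imwrite("pics/tray3.png",a)
```

```text
[-6.96851018 -0.92297546 20.14717575] [-0.35703189  1.59068978 -0.0148991 ]
```

View pics/tray3.png

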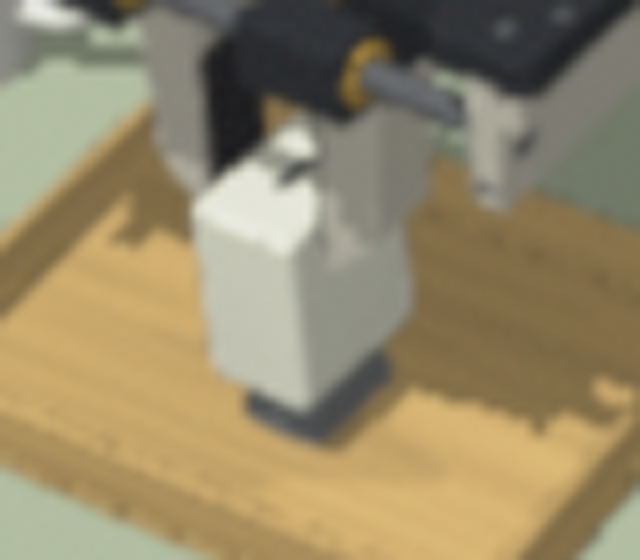

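Contact: the boss rests flat on the tray floor and the brick is upright. I'll ease off and open.

>>> drive_tool:
  steps: [0,-0.04,0,0,0,0,-1,0,0,0,0,0,0,-1,0,0,0,0,0,0,-0.2,0,0,0,0,0,0,0,0,0,0,0,0,0,0.1,0,0,0,0,0,0,0.2,0,0,0,0,0,0,0.2,0,0,0,0,0,0,0.2]

```text
time: 10.85
tcp_pos: [0.5701, 0.0237, 0.0477]
eef_rot: [-1.157, 1.287, -1.287]
wrist_force: [-0.2, 0.7, 0.6]
finger_gap: 0.0548
```

Run:
```python
from h import *
from station import snapshot,arm
print(arm.sense()["wrist_force"],arm.sense()["finger_gap"])
a=snapshot("side")[230:350,220:360]
a=cv2.resize(a,None,fx=5,fy=5,interpolation=2);cv2.imwrite("pics/tray4.png",a)
```

```text
[-0.22122374  0.69727711  0.57574553] 0.05478662826072077
```

View pics/tray4.png

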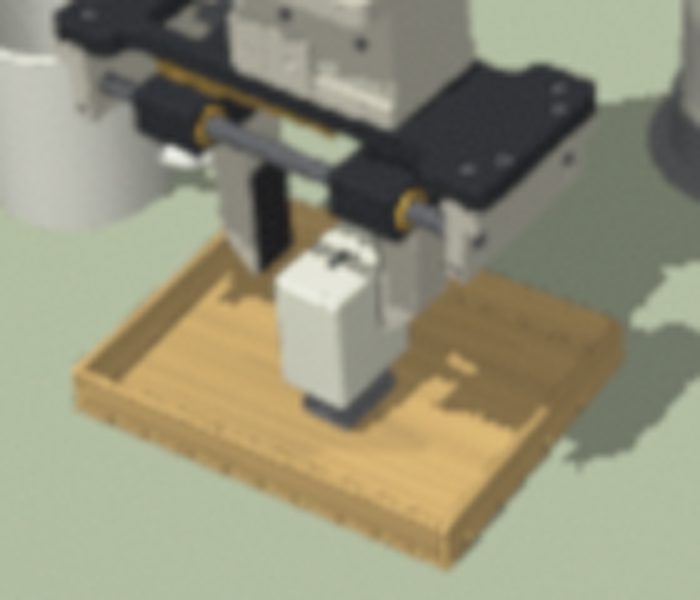

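The charger stands free in the tray. I'll back straight up.

>>> drive_tool:
  steps: [0,-0.2,0,0,0,0,0.2,0,-0.5,0,0,0,0,0.2,0,-0.7,0,0,0,0,0.2,0,-0.8,0,0,0,0,0.2,0,-0.8,0,0,0,0,0.4,0,-0.8,0,0,0,0,0.6,0,-0.7,0,0,0,0,0.6,0,-0.5,0,0,0,0,0.6]

```text
time: 11.7
tcp_pos: [0.5707, 0.0243, 0.2507]
eef_rot: [-1.155, 1.284, -1.288]
wrist_force: [-0.2, -0.0, 0.1]
finger_gap: 0.0732
```

Run:
```python
from h import *
from station import snapshot,arm
a=snapshot("side")[180:350,220:420]
a=cv2.resize(a,None,fx=4,fy=3.5,interpolation=2);cv2.imwrite("pics/tray5.png",a)
plan((.4935,-.2005,.25),-59,10)
```

```text
from [0.5723 0.0247 0.2534] jaw -6.05 turn -52.95 tilt [ 6.7e-03 -3.0e-04 -1.0e+00] j7 [ 0.66  0.45 -0.98  1.7   0.4   1.2  -0.53]
[np.float64(0.581), np.float64(0.009), np.float64(-0.137), np.float64(0.882)]
[np.float64(0.591), np.float64(0.009), np.float64(-0.082), np.float64(0.882)]
[np.float64(0.596), np.float64(0.009), np.float64(-0.027), np.float64(0.882)]
[np.float64(0.596), np.float64(0.009), np.float64(0.028), np.float64(0.882)]
[np.float64(0.591), np.float64(0.009), np.float64(0.082), np.float64(0.882)]
[np.float64(0.581), np.float64(0.009), np.float64(0.137), np.float64(0.882)]
[np.float64(0.565), np.float64(0.009), np.float64(0.19), np.float64(0.882)]
[np.float64(0.546), np.float64(0.009), np.float64(0.241), np.float64(0.882)]
[np.float64(0.521), np.float64(0.009), np.float64(0.29), np.float64(0.882)]
[np.float64(0.492), np.float64(0.009), np.float64(0.337), np.float64(0.882)]
```

View pics/tray5.png

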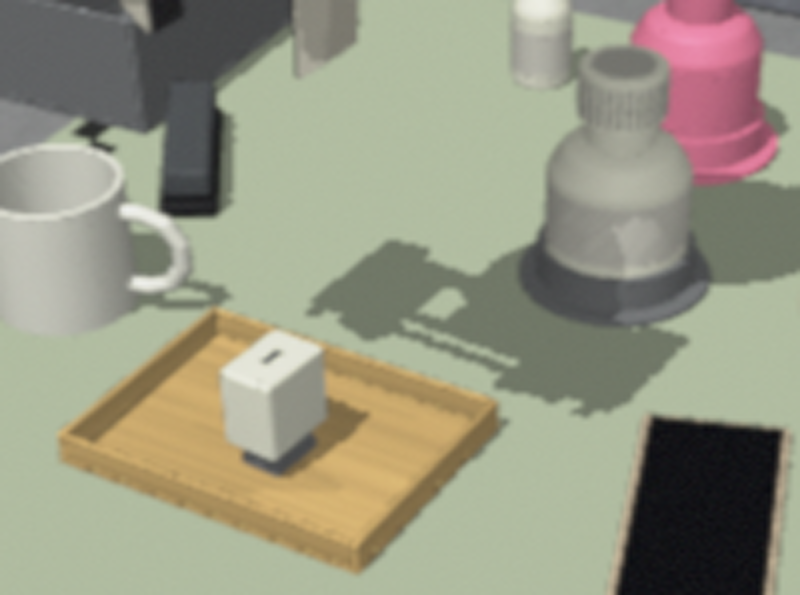

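The charger stands in the tray at crop (273,400), undisturbed. On to the cap of the white bottle.

>>> drive_tool:
  steps: [0.58,0,-0.14,0,0.85,0,0.6,0.59,0,-0.08,0,0.85,0,0.6,0.6,0,-0.03,0,0.85,0,0.6,0.6,0,0.03,0,0.85,0,0.6,0.59,0,0.08,0,0.85,0,0.6,0.58,0,0.14,0,0.85,0,0.6,0.57,0,0.19,0,0.85,0,0.6,0.55,0,0.24,0,0.85,0,0.6]

```text
time: 12.55
tcp_pos: [0.5082, -0.1583, 0.2479]
eef_rot: [-0.701, 1.783, -1.784]
wrist_force: [-0.0, 0.2, -0.1]
finger_gap: 0.0735
```

Run:
```python
from h import *
plan((.4935,-.2005,.20),-59,8)
```

```text
from [ 0.5082 -0.1583  0.2479] jaw -47.07 turn -11.93 tilt [ 1.e-04 -2.e-04 -1.e+00] j7 [ 0.93  0.32 -0.82  1.8   0.26  1.13 -0.8 ]
[np.float64(0.124), np.float64(0.15), np.float64(0.065), np.float64(0.249)]
[np.float64(0.122), np.float64(0.15), np.float64(0.068), np.float64(0.249)]
[np.float64(0.12), np.float64(0.15), np.float64(0.072), np.float64(0.249)]
[np.float64(0.118), np.float64(0.15), np.float64(0.075), np.float64(0.249)]
[np.float64(0.116), np.float64(0.15), np.float64(0.078), np.float64(0.249)]
[np.float64(0.114), np.float64(0.15), np.float64(0.081), np.float64(0.249)]
[np.float64(0.112), np.float64(0.15), np.float64(0.084), np.float64(0.249)]
[np.float64(0.11), np.float64(0.15), np.float64(0.087), np.float64(0.249)]
```

>>> drive_tool:
  steps: [0.12,0.15,0.07,0,0.25,0,0.6,0.12,0.15,0.07,0,0.25,0,0.6,0.12,0.15,0.07,0,0.25,0,0.6,0.12,0.15,0.07,0,0.25,0,0.6,0.12,0.15,0.08,0,0.25,0,0.6,0.11,0.15,0.08,0,0.25,0,0.6,0.11,0.15,0.08,0,0.25,0,0.6,0.11,0.15,0.09,0,0.25,0,0.6]

```text
time: 13.35
tcp_pos: [0.4943, -0.2001, 0.1993]
eef_rot: [-0.531, 1.916, -1.916]
wrist_force: [0.1, 0.4, 0.6]
finger_gap: 0.0737
```

Run:
```python
from h import *
from station import snapshot,arm
a=snapshot("side")[130:290,310:510]
a=cv2.resize(a,None,fx=3.7,fy=3.7,interpolation=2);cv2.imwrite("pics/cap1.png",a)
plan((.4935,-.2005,.135),-59,8)
print(arm.sense()["tcp_pos"],proj("side",(.4935,-.2005,.136)))
```

```text
from [ 0.4932 -0.2012  0.1983] jaw -59.14 turn 0.14 tilt [-1.7e-03  1.0e-04 -1.0e+00] j7 [ 0.94  0.36 -0.74  1.85  0.28  1.03 -0.94]
[np.float64(-0.002), np.float64(0.198), np.float64(-0.001), np.float64(-0.003)]
[np.float64(-0.002), np.float64(0.198), np.float64(-0.001), np.float64(-0.003)]
[np.float64(-0.002), np.float64(0.198), np.float64(-0.001), np.float64(-0.003)]
[np.float64(-0.002), np.float64(0.198), np.float64(-0.001), np.float64(-0.003)]
[np.float64(-0.002), np.float64(0.198), np.float64(-0.001), np.float64(-0.003)]
[np.float64(-0.002), np.float64(0.198), np.float64(-0.001), np.float64(-0.003)]
[np.float64(-0.002), np.float64(0.198), np.float64(-0.001), np.float64(-0.003)]
[np.float64(-0.002), np.float64(0.198), np.float64(-0.001), np.float64(-0.003)]
[ 0.49323298 -0.20120591  0.19827138] (np.float64(374.24694989350803), np.float64(204.68288847917668))
```

View pics/cap1.png

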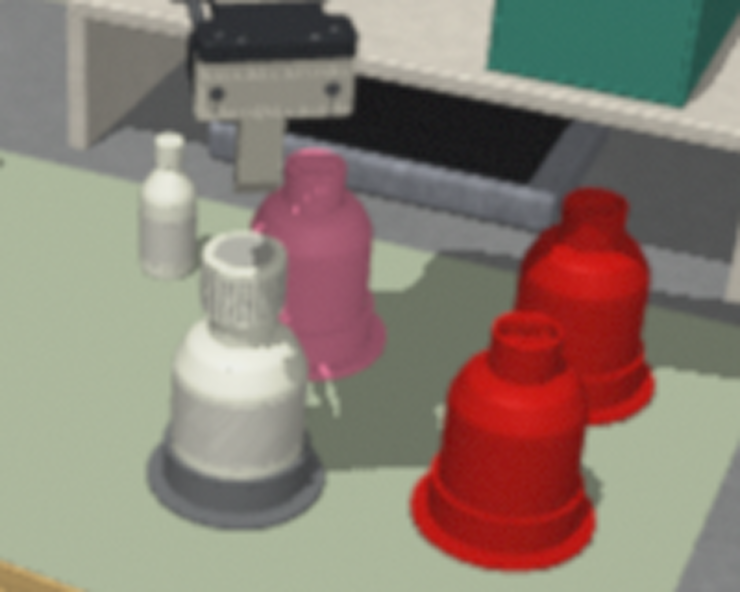

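Run:
```python
from h import *
a=np.radians(-59.1); j=np.array([np.cos(a),np.sin(a),0])
p=np.array([.4932,-.2012,.1983-.014])
for d in(.037,.047,.06): print(proj("side",p-j*d))
print(proj("side",(.4932,-.2012,.153)), proj("side",(.4932,-.2012,.119)))
im=cv2.imread("pics/cap1.png")
```

```text
(np.float64(377.8513844094419), np.float64(193.18545985372782))
(np.float64(378.5345274963143), np.float64(195.86147135668358))
(np.float64(379.43883374570714), np.float64(199.40382430158306))
(np.float64(374.8316912535907), np.float64(197.31544361609355)) (np.float64(374.22110422949953), np.float64(211.66306518804885))
```

Run:
```python
from h import *
a=np.radians(-6.2); j=np.array([np.cos(a),np.sin(a),0]); x=np.cross([0,0,-1],j)
p=np.array([.5701,.0237,.0477-.014])
for s in(1,-1):
  for w in(.0095,-.0095): print(s,w,(np.array(proj("side",p+s*j*.0275+x*w))-[220,230])*5, (np.array(proj("side",p+[0,0,.019]+s*j*.0275+x*w))-[220,230])*5)
a=np.radians(-59.1); j=np.array([np.cos(a),np.sin(a),0]); x=np.cross([0,0,-1],j)
p=np.array([.4932,-.2012,.1983-.014])
for s in(1,-1):
  for w in(.0095,-.0095): print(s,w,(np.array(proj("side",p+s*j*.037+x*w))-[310,130])*3.7)
```

```text
1 0.0095 [294.4182483  296.18194004] [291.11516891 258.27606793]
1 -0.0095 [263.63807438 323.43389663] [259.96171474 285.35882763]
-1 0.0095 [409.41575954 348.33374257] [407.28803319 310.02734878]
-1 -0.0095 [379.27325665 376.9331158 ] [376.78439092 338.46305254]
1 0.0095 [250.80382491 164.35004127]
1 -0.0095 [216.19777235 165.75990053]
-1 0.0095 [269.34445943 233.02687257]
-1 -0.0095 [232.74839928 234.54583691]
```

Run:
```python
from h import *
im=cv2.imread("pics/lift1.png")[200:380,80:260]; k=3.3
im=cv2.resize(im,None,fx=k,fy=k,interpolation=2)
a=np.radians(-6.7); j=np.array([np.cos(a),np.sin(a),0]); x=np.cross([0,0,-1],j)
p=np.array([.5233,.2475,.1662])
for dz,c in((-.014,(0,0,255)),(0.,(0,255,0)),(.005,(255,0,0))):
  for s in(1,-1):
    q=[]
    for w in(.0095,-.0095):
      u=(np.array(proj("side",p+[0,0,dz]+s*j*.015+x*w))-[150,180])*2; q.append(tuple(int(v) for v in (u-[80,200])*k))
    cv2.line(im,q[0],q[1],c,1)
b=cv2.imread("pics/tray4.png")[200:340,220:460]; 
cv2.imwrite("pics/chk.png",im)
```

```text
(no output)
```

View pics/chk.png

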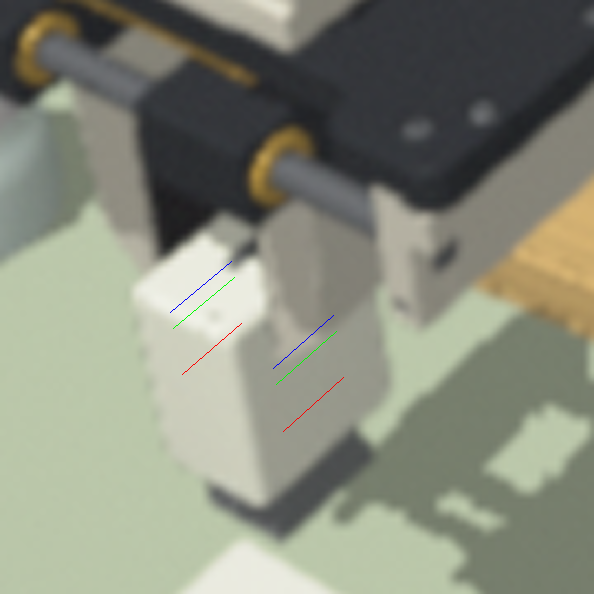

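The near finger lines up with the cap column: finger at crop x≈258, cap at x≈244, so within about 2 mm. The fingers look shorter in the render than their nominal length, so I'll grip a bit lower, at TCP 0.129.

>>> drive_tool:
  steps: [0,0.25,0,0,0,0,0.6,0,0.25,0,0,0,0,0.6,0,0.25,0,0,0,0,0.6,0,0.25,0,0,0,0,0.6,0,0.25,0,0,0,0,0.6,0,0.25,0,0,0,0,0.6,0,0.14,0,0,0,0,0.6,0,0.1,0,0,0,0,0.6]

```text
time: 14.2
tcp_pos: [0.4942, -0.1996, 0.1295]
eef_rot: [-0.534, 1.915, -1.914]
wrist_force: [0.2, -0.1, -0.1]
finger_gap: 0.0731
```

Run:
```python
from h import *
from station import snapshot,arm
S=snapshot("side");T=snapshot("top")
cv2.imwrite("pics/s2.png",S)
a=cv2.resize(S[150:290,310:450],None,fx=3.5,fy=3.5,interpolation=2);b=cv2.resize(T[190:310,320:420],None,fx=3,fy=3,interpolation=2)
o=np.zeros((490,800,3),np.uint8);o[:490,:490]=a;o[:360,495:795]=b;cv2.imwrite("pics/cap2.png",o)
e=arm.sense();print(e["tcp_pos"],e["wrist_force"])
```

```text
[ 0.49415072 -0.19963846  0.12972406] [-0.76551778 -0.47042256  0.12292146]
```

View pics/cap2.png

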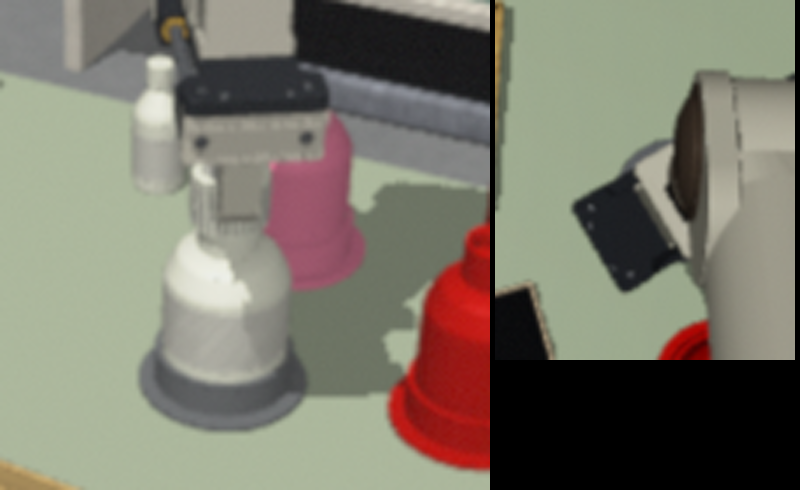

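The near finger is at crop (242,195) and the cap at (231,200). With the jaw's angle to the camera that offset is as predicted, so the jaws are centred. Closing now.

>>> drive_tool:
  steps: [0,0,0,0,0,0,-1,0,0,0,0,0,0,-1,0,0,0,0,0,0,-1,0,0,0,0,0,0,-1,0,0,0,0,0,0,-1,0,0,0,0,0,0,-1,0,0,0,0,0,0,-1,0,0,0,0,0,0,-1]

```text
time: 15.1
tcp_pos: [0.4946, -0.1998, 0.1305]
eef_rot: [-0.533, 1.914, -1.915]
wrist_force: [-1.0, 0.0, 4.1]
finger_gap: 0.0449
```

Gripped: the gap is 44.9 mm on the 46 mm cap. I'll press down.

>>> drive_tool:
  steps: [0,0.04,0,0,0,0,-1,0,0.04,0,0,0,0,-1,0,0.04,0,0,0,0,-1,0,0.04,0,0,0,0,-1,0,0.04,0,0,0,0,-1,0,0.02,0,0,0,0,-1,0,0,0,0,0,0,-1,0,0,0,0,0,0,-1]

```text
time: 15.9
tcp_pos: [0.4951, -0.1997, 0.1234]
eef_rot: [-0.533, 1.913, -1.916]
wrist_force: [-5.2, 2.8, 19.3]
finger_gap: 0.0446
```

>>> drive_tool:
  steps: [0,0.03,0,0,-0.4,0,-1,0,0,0,0,-0.8,0,-1,0,0,0,0,-0.8,0,-1,0,0,0,0,-0.8,0,-1,0,0,0,0,-0.8,0,-1,0,0,0,0,-0.8,0,-1,0,0,0,0,-0.8,0,-1,0,0,0,0,-0.8,0,-1]

```text
time: 16.7
tcp_pos: [0.4958, -0.1993, 0.1233]
eef_rot: [-0.995, 1.492, -1.497]
wrist_force: [-7.9, 5.0, 27.5]
finger_gap: 0.045
```

Run:
```python
from h import *
from station import arm
plan((.494,-.2,.12),-59)
e=arm.sense();print(e["tcp_pos"],e["wrist_force"],e["wrist_torque"])
```

```text
from [ 0.4958 -0.1993  0.1233] jaw -22.69 turn -36.31 tilt [ 0.0017 -0.0017 -1.    ] j7 [ 0.99  0.51 -0.83  1.91  0.47  0.92 -0.47]
[np.float64(0.004), np.float64(0.01), np.float64(-0.004), np.float64(0.756)]
[np.float64(0.005), np.float64(0.01), np.float64(-0.004), np.float64(0.756)]
[np.float64(0.005), np.float64(0.01), np.float64(-0.003), np.float64(0.756)]
[np.float64(0.005), np.float64(0.01), np.float64(-0.003), np.float64(0.756)]
[np.float64(0.005), np.float64(0.01), np.float64(-0.003), np.float64(0.756)]
[np.float64(0.005), np.float64(0.01), np.float64(-0.002), np.float64(0.756)]
[np.float64(0.006), np.float64(0.01), np.float64(-0.002), np.float64(0.756)]
[np.float64(0.006), np.float64(0.01), np.float64(-0.001), np.float64(0.756)]
[ 0.49575587 -0.19928103  0.12325387] [-7.88667509  4.98385796 27.47655602] [ 1.08814115  1.76490494 -0.29683354]
```

At the hard stop, with 36° turned and the cap following. I'll continue the twist.

>>> drive_tool:
  steps: [0,0,0,0,-0.8,0,-1,0,0,0,0,-0.8,0,-1,0,0,0,0,-0.8,0,-1,0,0,0,0,-0.8,0,-1,0,0,0,0,-0.8,0,-1,0,0,0,0,-0.8,0,-1,0,0,0,0,-0.7,0,-1,0,0,0,0,-0.5,0,-1]

```text
time: 17.5
tcp_pos: [0.4945, -0.1991, 0.1232]
eef_rot: [-1.312, 1.037, -1.038]
wrist_force: [-10.6, 4.3, 31.7]
finger_gap: 0.045
```

>>> drive_tool:
  steps: [0,0,0,0,-0.4,0,-1,0,0,0,0,-0.4,0,-1,0,0,0,0,-0.3,0,-1,0,0,0,0,0,0,-1,0,0,0,0,0,0,-1,0,0,0,0,0,0,-1,0,0,0,0,0,0,-1,0,0,0,0,0,0,-1]

```text
time: 18.3
tcp_pos: [0.494, -0.1986, 0.1232]
eef_rot: [-1.355, 0.953, -0.952]
wrist_force: [-12.7, 5.6, 34.1]
finger_gap: 0.0453
```

Run:
```python
from h import *
from station import arm
e=arm.sense();R=Ro.from_rotvec(e["eef_rot"]).as_matrix()
print(np.degrees(np.arctan2(R[1,2],R[0,2])),e["tcp_pos"],e["wrist_force"],e["wrist_torque"],e["finger_gap"],e["joint_positions"])
```

```text
19.73120766562867 [ 0.49404358 -0.19860271  0.12324117] [-12.71196408   5.62171853  34.07734435] [ 0.97090377  2.85614847 -0.2192762 ] 0.04530561694443834 [ 1.10421912  0.58438301 -1.00337876  1.91220753  0.59686603  0.98030046
  0.16767805]
```

>>> drive_tool:
  steps: [0,-0.02,0,0,-0.3,0,-1,0,0,0,0,-0.3,0,-1,0,0,0,0,-0.3,0,-1,0,0,0,0,0,0,-1,0,-0.03,0,0,0,0,-1,0,-0.03,0,0,0,0,-1,0,-0.03,0,0,0,0,-1,0,0,0,0,0,0,-1]

```text
time: 19.1
tcp_pos: [0.4934, -0.1987, 0.1238]
eef_rot: [-1.384, 0.883, -0.878]
wrist_force: [-1.8, 4.8, -2.6]
finger_gap: 0.0448
```

Run:
```python
from h import *
from station import arm
e=arm.sense();R=Ro.from_rotvec(e["eef_rot"]).as_matrix()
print(np.degrees(np.arctan2(R[1,2],R[0,2])),e["tcp_pos"],e["wrist_force"],e["wrist_torque"],e["finger_gap"])
```

```text
25.108453920023155 [ 0.49344254 -0.19869972  0.123832  ] [-1.83669389  4.80715609 -2.59215575] [ 1.04760159  0.29428767 -0.44472592] 0.04480187218680214
```

The last few degrees slipped at the stop (torque 0.44 N·m). I'll relax the twist a little and ease up.

>>> drive_tool:
  steps: [0,0,0,0,0.15,0,-1,0,0,0,0,0.15,0,-1,0,0,0,0,0,0,-1,0,-0.04,0,0,0,0,-1,0,-0.04,0,0,0,0,-1,0,-0.04,0,0,0,0,-1,0,0,0,0,0,0,-1,0,0,0,0,0,0,-1]

```text
time: 19.9
tcp_pos: [0.4938, -0.1997, 0.1297]
eef_rot: [-1.376, 0.906, -0.904]
wrist_force: [-4.2, 3.9, 4.7]
finger_gap: 0.0451
```

Run:
```python
from h import *
from station import snapshot,arm
e=arm.sense();R=Ro.from_rotvec(e["eef_rot"]).as_matrix()
print(np.degrees(np.arctan2(R[1,2],R[0,2])),e["tcp_pos"],e["wrist_force"],e["wrist_torque"],e["finger_gap"])
S=snapshot("side");cv2.imwrite("pics/s3.png",S)
a=cv2.resize(S[150:290,310:450],None,fx=4.2,fy=4.2,interpolation=2);cv2.imwrite("pics/cap3.png",a)
```

```text
23.297741754540283 [ 0.49383437 -0.19966021  0.12965379] [-4.1972249   3.85704866  4.73989104] [ 0.96304351  0.9398369  -0.13904777] 0.045147525183850304
```

View pics/cap3.png

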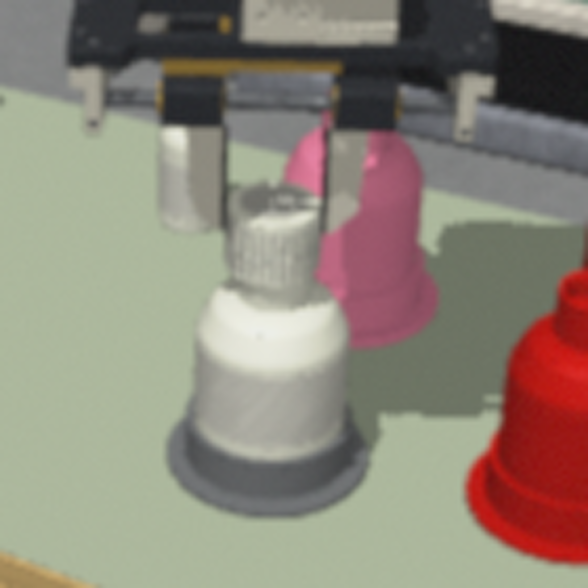

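The fingers hold the cap (crop (275,240)), which has risen with them. I'll lift straight up slowly and watch the force.

>>> drive_tool:
  steps: [0,-0.04,0,0,0,0,-1,0,-0.06,0,0,0,0,-1,0,-0.06,0,0,0,0,-1,0,-0.06,0,0,0,0,-1,0,-0.06,0,0,0,0,-1,0,-0.06,0,0,0,0,-1,0,0,0,0,0,0,-1,0,0,0,0,0,0,-1]

```text
time: 20.75
tcp_pos: [0.4953, -0.2003, 0.1436]
eef_rot: [-1.374, 0.903, -0.906]
wrist_force: [-0.4, 0.1, -0.8]
finger_gap: 0.0446
```

Run:
```python
from h import *
from station import snapshot,arm
e=arm.sense();R=Ro.from_rotvec(e["eef_rot"]).as_matrix()
print(np.degrees(np.arctan2(R[1,2],R[0,2])),e["tcp_pos"],e["wrist_force"],e["wrist_torque"],e["finger_gap"])
S=snapshot("side");cv2.imwrite("pics/s4.png",S)
a=cv2.resize(S[150:290,310:450],None,fx=4.2,fy=4.2,interpolation=2);cv2.imwrite("pics/cap4.png",a)
```

```text
23.29657581412523 [ 0.49530283 -0.20033501  0.14355989] [-0.42448673  0.08169085 -0.76901988] [ 0.01411886 -0.18969111 -0.03475597] 0.04464030449802598
```

View pics/cap4.png

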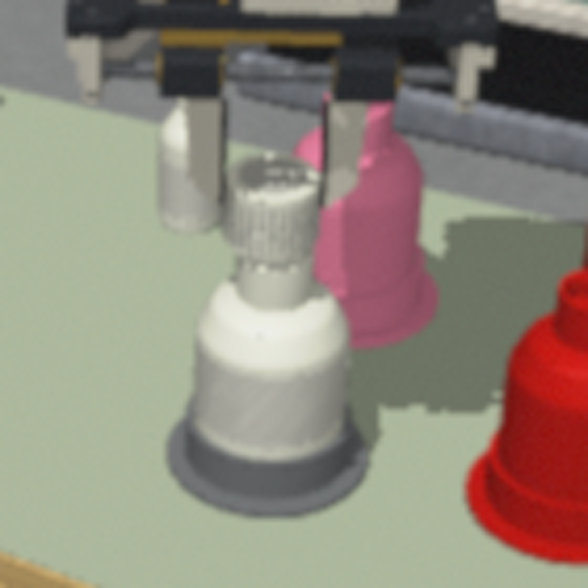

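The cap is coming off freely, with the neck showing below it at crop (275,285) and the force near zero. Now I'll lift to about 5 cm.

>>> drive_tool:
  steps: [0,-0.1,0,0,0,0,-1,0,-0.15,0,0,0,0,-1,0,-0.2,0,0,0,0,-1,0,-0.2,0,0,0,0,-1,0,-0.2,0,0,0,0,-1,0,-0.12,0,0,0,0,-1,0,-0.06,0,0,0,0,-1,0,0,0,0,0,0,-1]

```text
time: 21.6
tcp_pos: [0.4945, -0.1999, 0.1846]
eef_rot: [-1.375, 0.904, -0.905]
wrist_force: [-0.6, -0.8, -1.5]
finger_gap: 0.0451
```

>>> drive_tool:
  steps: [0,0,0,0,0,0,-1,0,0,0,0,0,0,-1,0,0,0,0,0,0,-1,0,0,0,0,0,0,-1,0,0,0,0,0,0,-1,0,0,0,0,0,0,-1,0,0,0,0,0,0,-1,0,0,0,0,0,0,-1]

```text
time: 22.4
tcp_pos: [0.4944, -0.1998, 0.1842]
eef_rot: [-1.375, 0.904, -0.905]
wrist_force: [-0.6, 0.1, -1.1]
finger_gap: 0.045
```

Run:
```python
from h import *
from station import snapshot,arm
e=arm.sense()
print(e["tcp_pos"],e["wrist_force"],e["finger_gap"],abs(e["qvel"]).max())
for z in (.17,.204): print(z,proj("side",(.4945,-.2,z)))
S=snapshot("side");cv2.imwrite("pics/s5.png",S)
cv2.imwrite("pics/cap5.png",cv2.resize(S[140:360,200:480],None,fx=2.7,fy=2.7,interpolation=2))
```

```text
[ 0.49439977 -0.19979493  0.18424944] [-0.60945004  0.14943482 -1.08911704] 0.044970954129670074 0.0020774558798656584
0.17 (np.float64(374.2985561647389), np.float64(190.0715490685766))
0.204 (np.float64(374.9279539215816), np.float64(174.91130990459408))
```

View pics/cap5.png

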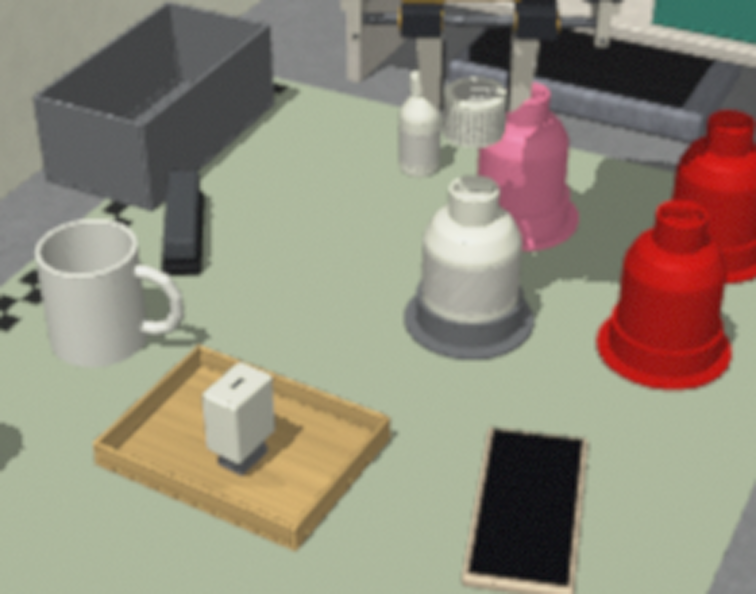

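The cap is held upright, clear above the open neck. Its top is at crop (475,92), which fits z ≈ 0.204 and puts the cap centre about 51 mm above where it sat. The charger stands in the tray at (238,415), and the mug, phone, lotion and stapler are where they were. Handing in.

```bash
python3 -c "
from station import arm
print(arm.job_done()); e=arm.sense(); print(e['time'],e['tcp_pos'],e['finger_gap'])"
```

```text
the job is handed in; nothing more can be done
None
the job is handed in; nothing more can be done
```

The job is handed in, at about 22.5 s of the 51 s allowed; no verdict was reported.

**What I did:** I pulled the charger straight up out of the strip and left the round adapter in place. I then stood the charger upright in the tray and let go. Next I pressed the white bottle's cap to its hard stop and turned it counter-clockwise until it slipped at the stop, at about 84° of gripper turn. I lifted it straight off and am still holding it.

**Last checks:**
- **Cap:** it is upright and about 51 mm above where it sat, and the neck is visible and clear below it. The arm is at rest, with the wrist force down to about 1 N and the fingers closed on the cap at 45 mm.
- **Charger:** it is standing in the tray, untouched.
- **Bystanders:** the mug, phone, lotion and stapler look unmoved. The final picture did not cover the eraser, jar or mouse well; they were not touched in earlier views.

**What disagreed:**
- **Finger length:** the fingers look about 2 cm shorter in the pictures than the stated tip position. I gripped the cap a few millimetres lower than planned because of this, and both grips held.
- **Force at the stop:** the push reached 34 N, and the cap stuck briefly when I first eased off. Turning back about 2° freed it.
- **Camera agreement:** the two cameras' position estimates differed by about 3 mm.

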